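Unlock the tip-up hub stand, flip its kickstand down and hold the frame upright

TASK

Make the tip-up hub stand ready for testing: pull the upright transit pin out of its socket and lay it in the green tray, then flip the kickstand over centre until it is fully down on its stop. After that take the leaning frame by its top bar, bring it upright and keep holding it there: the program finishes while the gripper holds the frame, which would tip over if let go. Leave the other things on the worktop where they are.

Things in the scene. Friction and masses are not known exactly. Their poses are not given: they have to be found in the camera images.
- stand: fixed grey base plate 210x270x12 mm. Origin on the worktop under the middle of the frame's tipping axis (along y, z 35 mm); plate spans x -105..105, y -155..115. +x: side to which the frame leans at the start, away from the robot. Two rest posts at x 24..47, y -70 and 70, 104 mm high. Pin socket: block 34x34 mm, top at z 46 mm, upright 11.6 mm hole at x -35, y -115
- frame: portal frame, 1 kg, free hinge on the base about y. Origin on the tipping axis, z up along its two 16 mm square posts at y -70 and 70; dark wheel hub between them, 115 mm up. At the start it leans 0.25 rad to the stand's +x on the rest posts, kept by its weight. Upright it tips either way if let go; to -x it falls flat, or with the kickstand down is caught at about 0.11 rad
- top_bar (a point): middle of the frame's round steel top bar, 16 mm diameter, along y, free from y -60 to 60 mm between the posts, 200 mm from the tipping axis; nothing within 55 mm under the bar. With the frame upright it is straight above the stand's origin at z 235 mm
- kickstand (a joint): kickstand leg (120 g) on the frame's -y side, hinged parallel to y. 0 = folded up, leaning 0.35 rad from the frame's z to +x; grows as it swings to -x over the top and down; 2.84 rad = fully down on its stop, foot down and to -x. Its weight keeps it on either side of dead centre (leg plumb: 0.60 with the frame on its rest); 0.5 N at the foot lifts it. The pin in its socket stops it half-way
- kick_pivot (a point): kickstand's hinge, in the middle of the leg: in the frame body's coordinates x -12, y -115, z 75 mm
- kick_foot (a point): middle of the kickstand's foot, 104 mm from its hinge: a rubber cylinder 14 mm in diameter, 34 mm long, along y (y -139 to -105 mm in the stand's frame). The leg is a round steel bar, 9 mm, at y -115. Folded up with the frame leaning, the foot is its top end (about 196 mm above the worktop), nothing within 50 mm behind it (+x) or outside it (-y)
- pin_knob (a point): middle of the knob on top of the transit pin (loose, steel, 90 g, 145 mm long): knob 20 mm in diameter, 30 mm high, its middle 16 mm under the top and 129 mm above the foot; shank 10 mm in diameter. z runs up along the pin. It stands in the socket with its foot on the base plate (z 12 mm), the lowest 34 mm in the hole
- pin_mid (a point): middle of the transit pin's length, 72.5 mm above its foot
- tray_floor (a point): middle of the inner floor (3 mm above the worktop) of the shallow green tray, inside 234 (x) x 334 (y) mm, walls up to z 32 mm; empty; does not move
- specimen: bystander: black round mounted specimen, 30 mm diameter, 19 mm high; origin under its middle; loose, in front of the stand
- ref_block: bystander: flat round steel reference block, 64 mm diameter, 12 mm high; origin under its middle; loose, to the left of the stand
- loupe: bystander: black watchmaker's loupe, a cone 36 mm in diameter, 32 mm high; origin under its middle; loose, behind the stand

How it is judged:
On the way, in this order (a step that is already met when the one before it is completed fails the run):
1. the transit pin lies in the green tray, let go (x of pin_mid in the frame of tray_floor between -0.115 and 0.115 m and y of pin_mid in the frame of tray_floor between -0.165 and 0.165 m and height (world z) of pin_mid below 0.05 m and contact force between the fingers and pin below 0.1 N), for 0.2 s.
2. the kickstand is fully down on its stop (value of joint kickstand above 2.7 rad), for 0.2 s.
At the end, for the whole second after the job is handed in: The gripper holds the frame at its top bar (within 70 mm of the bar's middle, contact force over 2 N), the frame stands still within 0.08 rad of upright, the kickstand is beyond 2.7 rad (fully down), and the transit pin's middle lies inside the green tray below 50 mm (angle between frame's own z axis and vertical below 0.08 rad and angular speed of frame below 0.1 rad/s and contact force between the fingers and frame above 2 N and distance between the grasp point and top_bar below 0.07 m and value of joint kickstand above 2.7 rad and x of pin_mid in the frame of tray_floor between -0.115 and 0.115 m and y of pin_mid in the frame of tray_floor between -0.165 and 0.165 m and height (world z) of pin_mid below 0.05 m); the arm keeps its last pose, push and grip.
It fails at once if the frame falls over to the kickstand side (height (world z) of top_bar below 0.19 m).
It fails at once if a bystander is pushed away (distance of any of specimen, ref_block, loupe from where it was at the start of the episode above 0.03 m).
It also fails if it takes over 64 s, if anything falls off the work surface, if the arm or the gripper's body presses on something with over 40 N, if the wrist force passes 120 N, or if a joint passes its speed limit or range.

ROBOT

A 6-joint arm with a two-finger parallel gripper is mounted at the origin on a cart in front of the work surface, level with it; the furniture and walls round the work are solid. World frame = base frame: x ahead of the robot, y to its left, z up, the work surface at z = 0. Lengths are in m, angles in rad, forces in N, time in s.
With the tool pointing down it reaches from about 0.25 to 0.775 m from the base axis. Payload 4 kg.
Tool frame: the origin (TCP) lies at the centre of the arm's flange, where the gripper is bolted on; the fingertips stand 199 mm ahead of it and the grasp point (between the pads) lies 180 mm ahead of it (robot.tcp_to_tips is the z of the fingertips in the tool frame, in m); z points along the fingers, y is the line along which they close (so a half turn about z gives the same grasp; the last joint's range is limited). The gripper opens to 94 mm and grips with 3 to 60 N. Pads are 16 mm wide; open, the fingers measure 119 mm over their backs; the gripper's body (75 mm by 177 mm) begins 78 mm behind the grasp point.
Start: joints at [-1.377, 0.087, 1.371, -0, 1.684, -0.103], TCP at [0.161, -0.526, 0.405] pointing down, gripper open.
Joint ranges: [-3.1, 3.1], [-0.76, 2.03], [0.27, 2.55], [-1.08, 4.22], [0.17, 2.65], [-2.57, 2.57]. Speed limits (rad/s): [2.79, 2.79, 3.14, 3.14, 3.14, 3.14].

INTERFACE

Orientations are given as [roll, pitch, yaw] about the fixed x, y, z axes, in that order (R = Rz(yaw) Ry(pitch) Rx(roll)).
In Python, from bench import robot gives the robot as it stands.
- The arm moves only by the tool play_rows, never from a script. Its arguments are lists of equal length, an entry for each row: "translation": the shift along the tool's x, y, z scaled (see below), a list of three; "twist": the turn, a rotation vector about the tool's x, y, z scaled (see below), a list of three; "gripper": the opening, from -1 (shut) to 1 (fully open). A call has 1 to 8 rows; each row shifts and turns the commanded pose from where the row before left it, along the tool's axes as they then stand; what a row does not reach is not made up. The controller multiplies each number of a shift by 0.04 m and each number of a turn by 0.1 rad. A row lasts 1/10 s, in which the tool goes at most 50 mm and 8.59 degrees, less where a joint would pass 70% of its speed; a pose out of reach is approached as far as the arm can. A call with a number of a shift or a turn outside -1 to 1 is refused whole. A call with a gripper value outside its range is refused whole. The fingers move at their own pace and stop on an object; the grip force is fixed at half the most. Time passes only in rows, so rows that do not move let the fingers close. It gives the time, the measured TCP pose, the force, the opening and the grip force at its end, in the units of the state.
- robot.get_obs(): the state, without advancing time (a new reading comes with each control period).
- robot.snapshot(name): name is "scene" or "top" or "wrist"; returns the picture (384x512x3 uint8, red, green, blue); there is no depth.
- robot.camera_model(name): a dict with "camera_matrix" (3x3 intrinsics, pixels), "rvec" (rotation vector, rad) and "tvec" (3), from world to camera coordinates, as OpenCV has them. Camera axes: x right, y down, z forward; pixel columns grow to the right and rows downward; lengths in m; the calibration is good to about 2 mm. A picture is of the moment at which its call begins: read the wrist's pose just before it. camera_model takes no time and is no camera call; for the wrist camera it gives the pose at the moment of the call.
- robot.close_job(): hands the job in; it is judged then, once.
Trained networks look in the newest picture that a camera, given by its name, has taken for a name from the list of things; names that differ only in an ending like _2 or _b are one class to them, and where a whole thing is asked for, a point or a joint stands for the part that bears it (a point fixed in the world has none). Each returns a list of dicts, best first, with "score" (0 to 1); they miss things now and then, are a little off and sometimes report something else, mostly with a low value. They report only what shows in the picture. A call takes as long as a camera call.
- robot.recognise(name, camera): "centre" ([x, y, z] in m, in world coordinates, good to about 4 mm: the middle of the surface that is visible of it).
- robot.spot_point(name, camera): "centre" ([x, y, z] in m, in world coordinates, good to about 4 mm: a listed point, or the origin of a listed thing).
The state is a dict: "time": time; "joint_positions": joint angles; "qvel": joint speeds; "joint_torque": joint torques, N m; "tool_pos": TCP position; "ee_rot": TCP orientation; "wrist_force": force on the tool from outside, world axes, zero at the start; "wrist_torque": the same for the moment, N m; "width": finger opening in m; "finger_force": force on a finger pad.
Only numpy, scipy, OpenCV 4.12 (cv2) and the standard library are available. Lean on these libraries where they do the work, as an engineer would, in place of code of your own. Each camera call takes 0.05 s, during which the arm holds its last target. There are 200 camera calls.

## Working session

There is one attempt and no reset: what is moved stays moved. The work goes in short steps, Python scripts to look and compute and a tool call to move; the robot and the scene stay as the last step left them, time stands still between calls to the robot, and variables do not carry over. Pictures are saved under pics/ and viewed, at most 10 in all, crops included, and the job is handed in when it is done.

Besides the shell and the picture viewer there is one more tool, called after "Request:" by a JSON object that holds its "name" and its "arguments". play_rows: Moves the arm, as the interface text tells. Its arguments: {"type":"object","properties":{"translation":{"type":"array","items":{"type":"array","items":{"type":"number","minimum":-1,"maximum":1}}},"twist":{"type":"array","items":{"type":"array","items":{"type":"number","minimum":-1,"maximum":1}}},"gripper":{"type":"array","items":{"type":"number"}}},"required":["translation","twist","gripper"]}

```bash
ls; mkdir -p pics; cat > h.py <<'E'
import numpy as np, cv2
from bench import robot
from scipy.spatial.transform import Rotation as R
def obs():
    o=robot.get_obs(); print('t',round(o['time'],2),'pos',np.round(o['tool_pos'],4),'rot',np.round(o['ee_rot'],3),'w',round(float(o['width']),4),'F',np.round(o['wrist_force'],1),'ff',np.round(o['finger_force'],1)); return o
def proj(cam,p):
    m=robot.camera_model(cam); return cv2.projectPoints(np.array(p,float).reshape(-1,1,3),np.array(m['rvec']),np.array(m['tvec']),np.array(m['camera_matrix']),None)[0].reshape(-1,2)
E
python3 - <<'E'
from h import *
o=obs(); print(np.round(R.from_euler('xyz',o['ee_rot']).as_matrix(),3))
for c in ['scene','top']:
    im=robot.snapshot(c); cv2.imwrite(f'pics/{c}0.png',cv2.cvtColor(im,cv2.COLOR_RGB2BGR))
    for n in ['stand','top_bar','kick_pivot','kick_foot','pin_knob','pin_mid','tray_floor','specimen','ref_block','loupe']:
        r=robot.spot_point(n,c); print(c,n,[(np.round(x['centre'],3).tolist(),round(x['score'],2)) for x in r[:2]])
a=cv2.imread('pics/scene0.png');b=cv2.imread('pics/top0.png')
cv2.imwrite('pics/both.png',cv2.resize(np.hstack([a,b]),(800,300)))
E
```

```text
pics
t 0.0 pos [ 0.1608 -0.5258  0.4035] rot [-3.14  -0.     0.297] w 0.0938 F [-0.1  0.6  0.6] ff 0.0
[[ 0.956  0.292 -0.   ]
 [ 0.292 -0.956  0.002]
 [ 0.    -0.002 -1.   ]]
scene stand [([0.588, 0.122, 0.005], 0.72), ([0.64, 0.132, 0.23], 0.41)]
scene top_bar [([0.641, 0.134, 0.229], 0.58)]
scene kick_pivot [([0.608, 0.011, 0.111], 0.48)]
scene kick_foot []
scene pin_knob [([0.568, 0.006, 0.142], 0.73)]
scene pin_mid [([0.564, 0.006, 0.085], 0.44)]
scene tray_floor [([0.558, -0.287, 0.004], 0.69), ([0.638, 0.131, 0.228], 0.54)]
scene specimen [([0.434, 0.193, -0.001], 0.51)]
scene ref_block [([0.603, 0.303, -0.003], 0.86), ([0.566, 0.008, 0.088], 0.64)]
scene loupe [([0.754, 0.179, -0.0], 0.55), ([0.564, 0.007, 0.088], 0.38)]
top stand [([0.587, 0.123, -0.001], 0.74)]
top top_bar [([0.637, 0.129, 0.228], 0.96)]
top kick_pivot [([0.606, 0.009, 0.109], 0.42)]
top kick_foot [([0.667, 0.01, 0.198], 0.47)]
top pin_knob [([0.568, 0.003, 0.139], 0.4)]
top pin_mid [([0.568, 0.007, 0.083], 0.54)]
top tray_floor [([0.556, -0.288, 0.002], 0.92)]
top specimen [([0.435, 0.192, -0.001], 0.51)]
top ref_block []
top loupe [([0.754, 0.176, -0.002], 0.58), ([0.608, 0.011, 0.112], 0.58)]
```

View pics/both.png

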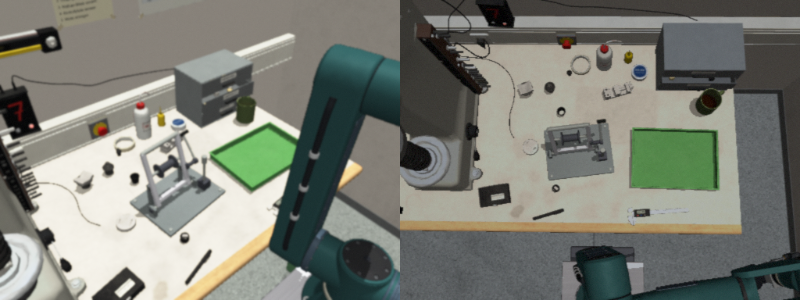

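The pictures show the stand at the centre, yawed about 0.13 rad, with the pin on its right (−y) side. The tray is to the right and the loupe, block and specimen lie around the stand. The network positions agree with this layout.

```bash
cat >> h.py <<'E'
YAW=0.13; O=np.array([.5875,.123,0])
def S(p): return O+R.from_euler('z',YAW).apply(p)     # stand -> world
def down(yaw,tilt=0,ax='y'):                            # tool down, then tilted about own axis
    return R.from_euler('xyz',[np.pi,0,yaw])*R.from_euler(ax,tilt)
def plan(pos,rot,n,start=None):
    o=robot.get_obs(); p0,r0=start or (np.array(o['tool_pos']),R.from_euler('xyz',o['ee_rot']))
    rv=(r0.inv()*rot).as_rotvec(); pr,rr=p0,r0; T=[]
    for i in range(1,n+1):
        r=r0*R.from_rotvec(rv*i/n); p=p0+(np.array(pos)-p0)*i/n
        T.append(np.round(rr.inv().apply(p-pr)/.04,2).tolist()); pr,rr=p,r
    print('T',T,'W',np.round(rv/n/.1,2).tolist()); return np.array(pos),rot
def g(rot,grasp): return np.array(grasp)-rot.apply([0,0,.18])
E
python3 - <<'E'
from h import *
ps=[];i=0
P=[S([-35,-115,0]) if 0 else S([-.035,-.115,.141])]; print(P)
d=down(YAW); s=plan(g(d,P[0]+[0,0,.07]),d,18)
E
```

```text
[array([0.56770326, 0.00443319, 0.141     ])]
T [[0.76, -0.54, 0.02], [0.75, -0.55, 0.02], [0.75, -0.55, 0.02], [0.74, -0.56, 0.02], [0.74, -0.57, 0.02], [0.73, -0.57, 0.02], [0.72, -0.58, 0.02], [0.72, -0.59, 0.02], [0.71, -0.59, 0.02], [0.71, -0.6, 0.02], [0.7, -0.61, 0.02], [0.7, -0.61, 0.02], [0.69, -0.62, 0.02], [0.69, -0.63, 0.02], [0.68, -0.63, 0.02], [0.67, -0.64, 0.02], [0.67, -0.64, 0.02], [0.66, -0.65, 0.02]] W [0.0, -0.0, 0.09]
```

Request:
{"name": "play_rows", "arguments": {"translation": [[0.76,-0.54,0],[0.75,-0.55,0],[0.75,-0.55,0],[0.74,-0.56,0],[0.74,-0.57,0],[0.73,-0.57,0],[0.72,-0.58,0],[0.72,-0.59,0]], "twist": [[0,0,0.09],[0,0,0.09],[0,0,0.09],[0,0,0.09],[0,0,0.09],[0,0,0.09],[0,0,0.09],[0,0,0.09]], "gripper": [1,1,1,1,1,1,1,1]}}

```text
time: 1.9
tool_pos: [0.3423, -0.2885, 0.4049]
ee_rot: [3.141, -0.0, 0.224]
wrist_force: [0.9, -0.5, 0.5]
width: 0.0939
finger_force: 0.0
```

Request:
{"name": "play_rows", "arguments": {"translation": [[0.71,-0.59,0],[0.71,-0.6,0],[0.7,-0.6,0],[0.7,-0.61,0],[0.69,-0.62,0],[0.69,-0.63,0],[0.5,-0.5,0],[0,0,0]], "twist": [[0,0,0.09],[0,0,0.09],[0,0,0.09],[0,0,0.09],[0,0,0.09],[0,0,0.09],[0,0,0.09],[0,0,0]], "gripper": [1,1,1,1,1,1,1,1]}}

```text
time: 2.7
tool_pos: [0.4945, -0.0875, 0.4044]
ee_rot: [-3.141, -0.0, 0.166]
wrist_force: [0.6, -0.2, -1.0]
width: 0.0939
finger_force: 0.0
```

```bash
python3 - <<'E'
from h import *
obs()
im=robot.snapshot('wrist'); cv2.imwrite('pics/w1.png',cv2.cvtColor(im,cv2.COLOR_RGB2BGR))
for n in ['stand','pin_knob','pin_mid','top_bar','kick_foot','kick_pivot']:
    print(n,[(np.round(x['centre'],3).tolist(),round(x['score'],2)) for x in robot.spot_point(n,'wrist')[:2]])
print(proj('wrist',S([-.035,-.115,.157])))
d=down(YAW); plan(g(d,S([-.035,-.115,.2])),d,2)
E
```

```text
t 2.7 pos [ 0.4945 -0.0875  0.4044] rot [-3.141 -0.     0.166] w 0.0939 F [ 0.6 -0.2 -1. ] ff 0.0
stand [([0.588, 0.124, -0.001], 0.64)]
pin_knob [([0.571, 0.007, 0.142], 0.97)]
pin_mid [([0.566, 0.008, 0.087], 0.7)]
top_bar []
kick_foot []
kick_pivot [([0.607, 0.009, 0.112], 0.61)]
[[151.73788678  96.53768952]]
T [[1.11, -1.03, 0.31], [1.1, -1.04, 0.31]] W [0.0, -0.0, 0.15]
```

View pics/w1.png

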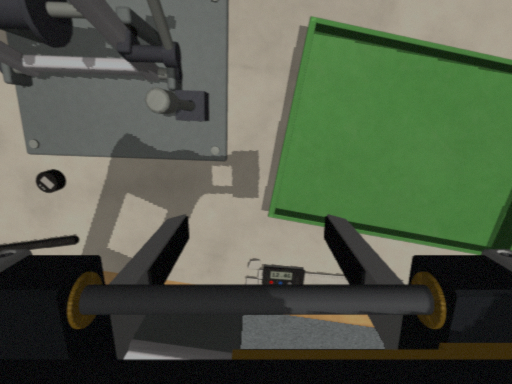

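The wrist view has the knob top near pixel (160,98), the front plate corners near (27,154) and (227,160), and the tray on the right. I'll back-project these to refine the stand's pose.

```bash
cat >> h.py <<'E'
def back(cam,px,z):
    m=robot.camera_model(cam); Rm=cv2.Rodrigues(np.array(m['rvec']))[0]; c=-Rm.T@np.array(m['tvec']).ravel()
    u=cv2.undistortPoints(np.array([[px]],float),np.array(m['camera_matrix']),None)[0,0]; d=Rm.T@np.array([u[0],u[1],1]); return c+d*(z-c[2])/d[2]
E
python3 - <<'E'
from h import *
print('knob',back('wrist',(160,97),.157),S([-.035,-.115,.157]))
a,b=back('wrist',(27,154),.012),back('wrist',(227,160),.012)
print(a,S([-.105,.115,.012]));print(b,S([-.105,-.155,.012])); d=a-b; print(np.linalg.norm(d),np.arctan2(-d[0],d[1]))
print(back('wrist',(206,107),.046)) 
print(proj('wrist',[.571,.007,.142]),proj('wrist',S([-.018,-.132,.046])))
E
```

```text
knob [ 0.5683883 -0.0019635  0.157    ] [0.56770326 0.00443319 0.157     ]
[0.46818319 0.21846755 0.012     ] [0.46847807 0.22341803 0.012     ]
[ 0.50308088 -0.04858749  0.012     ] [ 0.50347929 -0.04430368  0.012     ]
0.2693255349183015 0.129939739484669
[ 0.5669195  -0.01869797  0.046     ]
[[155.48542448  93.12526404]] [[200.64378355  88.06474139]]
```

```bash
sed -i 's/O=np.array(.*/O=np.array([.588,.120,0])/' h.py; python3 - <<'E'
from h import *
d=down(YAW); s=plan(g(d,S([-.035,-.115,.2])),d,4); 
E
```

```text
T [[0.56, -0.49, 0.15], [0.55, -0.5, 0.16], [0.55, -0.5, 0.16], [0.55, -0.51, 0.16]] W [0.0, -0.0, 0.08]
```

Request:
{"name": "play_rows", "arguments": {"translation": [[0.56,-0.49,0.15],[0.55,-0.5,0.16],[0.55,-0.5,0.16],[0.55,-0.51,0.16],[0,0,0],[0,0,0]], "twist": [[0,0,0.09],[0,0,0.09],[0,0,0.09],[0,0,0.09],[0,0,0],[0,0,0]], "gripper": [1,1,1,1,1,1]}}

```text
time: 3.65
tool_pos: [0.5688, 0.0018, 0.3791]
ee_rot: [3.141, 0.001, 0.126]
wrist_force: [0.1, -0.2, -0.1]
width: 0.0938
finger_force: 0.0
```

```bash
python3 - <<'E'
from h import *
obs()
im=robot.snapshot('wrist'); cv2.imwrite('pics/w2.png',cv2.cvtColor(im,cv2.COLOR_RGB2BGR))
for n in ['pin_knob','top_bar','kick_foot']:
    print(n,[(np.round(x['centre'],3).tolist(),round(x['score'],2)) for x in robot.spot_point(n,'wrist')[:2]])
print(proj('wrist',S([-.035,-.115,.157])))
d=down(YAW); plan(g(d,S([-.035,-.115,.141])),d,2)
E
```

```text
t 3.65 pos [0.5688 0.0018 0.3791] rot [3.141e+00 1.000e-03 1.260e-01] w 0.0938 F [ 0.1 -0.2 -0.1] ff 0.0
pin_knob [([0.571, 0.006, 0.14], 0.88)]
top_bar []
kick_foot [([0.668, 0.012, 0.196], 0.84)]
[[256.49377087 215.496598  ]]
T [[-0.0, -0.0, 0.74], [-0.0, -0.0, 0.74]] W [0.0, -0.0, -0.03]
```

View pics/w2.png

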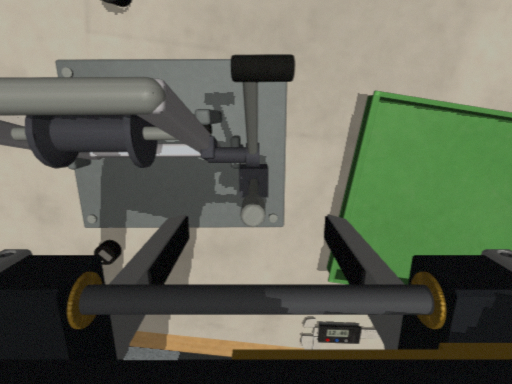

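The knob top is at (253,214) against a prediction of (256,215), so the pose is good to about 2 mm. The foot is a black cylinder at (262,68). Next I descend and grip.

Request:
{"name": "play_rows", "arguments": {"translation": [[0,-0.04,0.5],[0,0,0.5],[0,0,0.48],[0,0,0],[0,0,0],[0,0,0],[0,0,0],[0,0,0]], "twist": [[0,0,0],[0,0,0],[0,0,0],[0,0,0],[0,0,0],[0,0,0],[0,0,0],[0,0,0]], "gripper": [1,1,1,1,-1,-1,-1,-1]}}

```text
time: 4.65
tool_pos: [0.5689, 0.0038, 0.3215]
ee_rot: [3.141, -0.002, 0.126]
wrist_force: [-0.6, -0.5, 0.3]
width: 0.0657
finger_force: 0.0
```

Request:
{"name": "play_rows", "arguments": {"translation": [[0,0,0],[0,0,0],[0,0,0],[0,0,0]], "twist": [[0,0,0],[0,0,0],[0,0,0],[0,0,0]], "gripper": [-1,-1,-1,-1]}}

```text
time: 5.05
tool_pos: [0.5687, 0.0039, 0.3202]
ee_rot: [3.142, 0.0, 0.126]
wrist_force: [-0.3, -0.4, 0.1]
width: 0.0333
finger_force: 0.0
```

Request:
{"name": "play_rows", "arguments": {"translation": [[0,0,0],[0,0,0],[0,0,0],[0,0,0],[0,0,-0.2],[0,0,-0.4],[0,0,-0.4],[0,0,0]], "twist": [[0,0,0],[0,0,0],[0,0,0],[0,0,0],[0,0,0],[0,0,0],[0,0,0],[0,0,0]], "gripper": [-1,-1,-1,-1,-1,-1,-1,-1]}}

```text
time: 5.85
tool_pos: [0.5692, 0.0038, 0.3636]
ee_rot: [3.14, -0.006, 0.126]
wrist_force: [0.9, -0.7, -0.8]
width: 0.0192
finger_force: 30.0
```

```bash
python3 - <<'E'
from h import *
o=obs(); p=np.array(o['tool_pos']); r=down(YAW-.004)
s=plan(p+[0,0,.04],r,1); t=down(-.3,.9); e=g(t,[.53,-.272,.10]); print(e)
s=plan(e+[0,0,.12],t,13,s); s=plan(e,t,4,s)
E
```

```text
t 5.85 pos [0.5692 0.0038 0.3636] rot [ 3.14  -0.006  0.126] w 0.0192 F [ 0.9 -0.7 -0.8] ff 30.0
T [[0.01, 0.0, -1.0]] W [0.01, -0.06, -0.0]
[ 0.39529866 -0.23033199  0.21188979]
T [[-0.39, 0.4, 0.14], [-0.38, 0.41, 0.12], [-0.38, 0.42, 0.1], [-0.37, 0.43, 0.08], [-0.36, 0.45, 0.06], [-0.35, 0.46, 0.04], [-0.34, 0.47, 0.03], [-0.33, 0.48, 0.01], [-0.31, 0.49, -0.01], [-0.3, 0.49, -0.02], [-0.28, 0.5, -0.03], [-0.26, 0.51, -0.04], [-0.24, 0.52, -0.05]] W [-0.15, 0.68, 0.31]
T [[-0.59, -0.0, 0.47], [-0.59, -0.0, 0.47], [-0.59, -0.0, 0.47], [-0.59, -0.0, 0.47]] W [0.0, 0.0, 0.0]
```

Request:
{"name": "play_rows", "arguments": {"translation": [[0,0,-1],[-0.39,0.4,0.14],[-0.38,0.41,0.12],[-0.38,0.42,0.1],[-0.37,0.43,0.08],[-0.36,0.45,0.06],[-0.35,0.46,0.04],[-0.34,0.47,0.03]], "twist": [[0,0,0],[-0.15,0.68,0.31],[-0.15,0.68,0.31],[-0.15,0.68,0.31],[-0.15,0.68,0.31],[-0.15,0.68,0.31],[-0.15,0.68,0.31],[-0.15,0.68,0.31]], "gripper": [-1,-1,-1,-1,-1,-1,-1,-1]}}

```text
time: 6.65
tool_pos: [0.4744, -0.1224, 0.3605]
ee_rot: [3.085, -0.485, -0.083]
wrist_force: [0.5, 0.3, -1.6]
width: 0.0195
finger_force: 30.0
```

Request:
{"name": "play_rows", "arguments": {"translation": [[-0.33,0.48,0.01],[-0.31,0.49,-0.01],[-0.3,0.49,-0.02],[-0.28,0.5,-0.03],[-0.26,0.51,-0.04],[-0.24,0.52,-0.05],[0,0,0],[0,0,0]], "twist": [[-0.15,0.68,0.31],[-0.15,0.68,0.31],[-0.15,0.68,0.31],[-0.15,0.68,0.31],[-0.15,0.68,0.31],[-0.15,0.68,0.31],[0,0,0],[0,0,0]], "gripper": [-1,-1,-1,-1,-1,-1,-1,-1]}}

```text
time: 7.45
tool_pos: [0.3943, -0.2295, 0.328]
ee_rot: [-3.141, -0.896, -0.308]
wrist_force: [-0.2, -0.4, -0.1]
width: 0.0196
finger_force: 30.0
```

```bash
python3 - <<'E'
from h import *
obs(); t=down(-.3,.9); e=g(t,[.53,-.272,.10]); plan(e,t,5)
im=robot.snapshot('scene'); cv2.imwrite('pics/s3.png',cv2.cvtColor(im,cv2.COLOR_RGB2BGR))
E
```

```text
t 7.45 pos [ 0.3943 -0.2295  0.328 ] rot [-3.141 -0.896 -0.308] w 0.0196 F [-0.2 -0.4 -0.1] ff 30.0
T [[-0.45, 0.0, 0.37], [-0.45, 0.0, 0.37], [-0.45, 0.0, 0.37], [-0.45, 0.0, 0.37], [-0.45, 0.0, 0.37]] W [0.01, 0.01, -0.01]
```

View pics/s3.png

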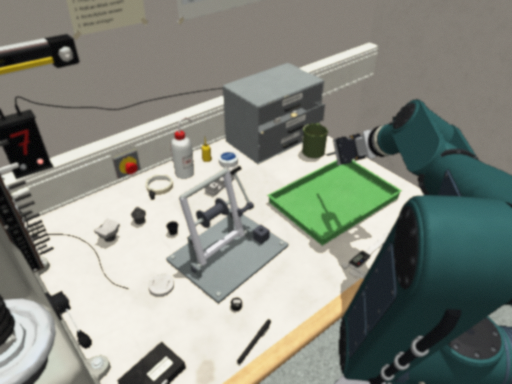

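The gripper, at about (350,150), holds the tilted pin over the tray. The socket is empty and the stand is undisturbed. Now I lower and release.

Request:
{"name": "play_rows", "arguments": {"translation": [[-0.45,0,0.37],[-0.45,0,0.37],[-0.45,0,0.37],[-0.45,0,0.37],[-0.45,0,0.37],[0,0,0],[0,0,0],[0,0,0]], "twist": [[0,0,0],[0,0,0],[0,0,0],[0,0,0],[0,0,0],[0,0,0],[0,0,0],[0,0,0]], "gripper": [-1,-1,-1,-1,-1,-1,-1,-0.2]}}

```text
time: 8.3
tool_pos: [0.3975, -0.2305, 0.2144]
ee_rot: [3.138, -0.902, -0.304]
wrist_force: [-0.3, -0.6, 0.6]
width: 0.0245
finger_force: 0.0
```

Request:
{"name": "play_rows", "arguments": {"translation": [[0,0,0],[0,0,0],[0,0,0],[0,0,0],[0.4,0,-0.7],[0.4,0,-0.7],[0.4,0,-0.7],[0.4,0,-0.7]], "twist": [[0,0,0],[0,0,0],[0,0,0],[0,0,0],[0,-0.9,0],[0,-0.9,0],[0,-0.9,0],[0,-0.9,0]], "gripper": [0.2,0.2,0.2,0.2,0.2,0.2,0.2,0.2]}}

```text
time: 9.1
tool_pos: [0.3668, -0.2205, 0.3332]
ee_rot: [-3.141, -0.551, -0.305]
wrist_force: [1.3, -0.9, -0.4]
width: 0.0568
finger_force: 0.0
```

```bash
python3 - <<'E'
from h import *
obs()
for c in ['top','scene']:
  im=robot.snapshot(c); cv2.imwrite(f'pics/{c}4.png',cv2.cvtColor(im,cv2.COLOR_RGB2BGR))
  for n in ['pin_mid','kick_foot','kick_pivot','top_bar']:
    print(c,n,[(np.round(x['centre'],3).tolist(),round(x['score'],2)) for x in robot.spot_point(n,c)[:2]])
E
```

```text
t 9.1 pos [ 0.3668 -0.2205  0.3332] rot [-3.141 -0.551 -0.305] w 0.0568 F [ 1.3 -0.9 -0.4] ff 0.0
top pin_mid [([0.56, -0.283, 0.011], 0.52)]
top kick_foot [([0.67, 0.01, 0.198], 0.68)]
top kick_pivot [([0.608, 0.006, 0.107], 0.45)]
top top_bar [([0.638, 0.133, 0.227], 0.78)]
scene pin_mid [([0.56, -0.284, 0.013], 0.65)]
scene kick_foot [([0.664, 0.008, 0.2], 0.62)]
scene kick_pivot [([0.61, 0.008, 0.111], 0.77)]
scene top_bar [([0.638, 0.133, 0.228], 0.6)]
```

View pics/scene4.png

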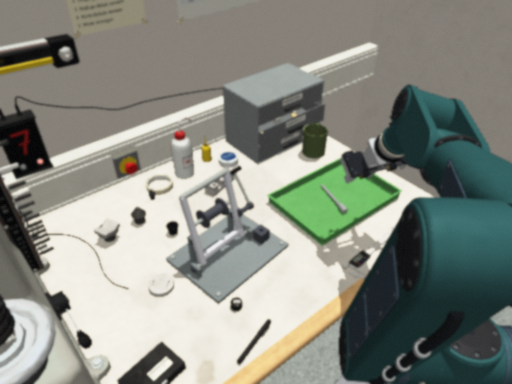

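The pin lies in the tray near (335,198), let go; both cameras put its middle at (0.56,−0.283,0.01). Next is the kickstand: I'll push the foot toward −x from behind with closed fingers.

```bash
python3 - <<'E'
from h import *
d=down(YAW)
def tip(x,y,z): return S([x,y,z+.199])
s=plan(tip(.105,-.25,.19),d,13); s=plan(tip(.105,-.122,.19),d,4,s); print(s[0])
s=plan(tip(-.03,-.122,.19),d,8,s)
E
```

```text
T [[0.56, -0.4, 0.22], [0.59, -0.38, 0.2], [0.61, -0.36, 0.17], [0.62, -0.34, 0.15], [0.64, -0.32, 0.13], [0.66, -0.29, 0.1], [0.67, -0.27, 0.08], [0.68, -0.25, 0.05], [0.69, -0.23, 0.03], [0.7, -0.2, -0.0], [0.7, -0.18, -0.03], [0.71, -0.16, -0.06], [0.71, -0.14, -0.08]] W [0.09, -0.42, -0.33]
T [[0.0, -0.8, -0.0], [0.0, -0.8, -0.0], [-0.0, -0.8, -0.0], [0.0, -0.8, -0.0]] W [0.0, 0.0, 0.0]
[0.70792936 0.01264103 0.389     ]
T [[-0.42, -0.0, -0.0], [-0.42, 0.0, 0.0], [-0.42, -0.0, -0.0], [-0.42, -0.0, -0.0], [-0.42, -0.0, -0.0], [-0.42, -0.0, -0.0], [-0.42, 0.0, 0.0], [-0.42, -0.0, -0.0]] W [0.0, 0.0, 0.0]
```

Request:
{"name": "play_rows", "arguments": {"translation": [[0.56,-0.4,0.22],[0.59,-0.38,0.2],[0.61,-0.36,0.17],[0.62,-0.34,0.15],[0.64,-0.32,0.13],[0.66,-0.29,0.1],[0.67,-0.27,0.08],[0.68,-0.25,0.05]], "twist": [[0.09,-0.42,-0.33],[0.09,-0.42,-0.33],[0.09,-0.42,-0.33],[0.09,-0.42,-0.33],[0.09,-0.42,-0.33],[0.09,-0.42,-0.33],[0.09,-0.42,-0.33],[0.09,-0.42,-0.33]], "gripper": [-1,-1,-1,-1,-1,-1,-1,-1]}}

```text
time: 10.4
tool_pos: [0.5888, -0.1542, 0.3671]
ee_rot: [3.111, -0.209, -0.024]
wrist_force: [0.6, -1.5, 0.0]
width: 0.0004
finger_force: 0.0
```

Request:
{"name": "play_rows", "arguments": {"translation": [[0.69,-0.23,0.03],[0.7,-0.2,0],[0.7,-0.18,-0.03],[0.71,-0.16,-0.06],[0.71,-0.14,-0.08],[0,0,0],[0,0,0]], "twist": [[0.09,-0.42,-0.33],[0.09,-0.42,-0.33],[0.09,-0.42,-0.33],[0.09,-0.42,-0.33],[0.09,-0.42,-0.33],[0,0,0],[0,0,0]], "gripper": [-1,-1,-1,-1,-1,-1,-1]}}

```text
time: 11.1
tool_pos: [0.7258, -0.1127, 0.3881]
ee_rot: [3.139, 0.004, 0.137]
wrist_force: [-0.1, -0.3, -0.2]
width: 0.0005
finger_force: 0.0
```

```bash
python3 - <<'E'
from h import *
obs(); d=down(YAW)
s=plan(S([.105,-.122,.389]),d,5)
E
```

```text
t 11.1 pos [ 0.7258 -0.1127  0.3881] rot [3.139 0.004 0.137] w 0.0005 F [-0.1 -0.3 -0.2] ff 0.0
T [[-0.0, -0.63, -0.01], [-0.0, -0.63, -0.01], [-0.0, -0.63, -0.01], [-0.01, -0.63, -0.01], [-0.01, -0.63, -0.0]] W [0.0, 0.01, 0.01]
```

Request:
{"name": "play_rows", "arguments": {"translation": [[0,-0.63,0],[0,-0.63,0],[0,-0.63,0],[0,-0.63,0],[0,-0.63,0],[0,0,0],[-0.35,0,0],[-0.35,0,0]], "twist": [[0,0,0],[0,0,0],[0,0,0],[0,0,0],[0,0,0],[0,0,0.06],[0,0,0],[0,0,0]], "gripper": [-1,-1,-1,-1,-1,-1,-1,-1]}}

```text
time: 11.9
tool_pos: [0.6795, 0.0072, 0.3907]
ee_rot: [3.137, -0.002, 0.129]
wrist_force: [3.4, -0.3, 1.8]
width: 0.0003
finger_force: 1.4
```

Request:
{"name": "play_rows", "arguments": {"translation": [[-0.35,0,0],[-0.35,0,0],[-0.35,0,0],[-0.35,0,0]], "twist": [[0,0,0],[0,0,0],[0,0,0],[0,0,0]], "gripper": [-1,-1,-1,-1]}}

```text
time: 12.3
tool_pos: [0.6234, -0.0005, 0.3911]
ee_rot: [3.137, -0.001, 0.128]
wrist_force: [1.0, 0.4, 0.7]
width: 0.0004
finger_force: 0.2
```

```bash
python3 - <<'E'
from h import *
obs()
im=robot.snapshot('scene'); cv2.imwrite('pics/s5.png',cv2.resize(cv2.cvtColor(im,cv2.COLOR_RGB2BGR)[100:330,130:330],None,fx=2.5,fy=2.5))
for n in ['kick_foot','kick_pivot','top_bar']:
    print(n,[(np.round(x['centre'],3).tolist(),round(x['score'],2)) for x in robot.spot_point(n,'scene')[:2]])
E
```

```text
t 12.3 pos [ 6.234e-01 -5.000e-04  3.911e-01] rot [ 3.137e+00 -1.000e-03  1.280e-01] w 0.0004 F [1.  0.4 0.7] ff 0.2
kick_foot [([0.604, 0.004, 0.217], 0.75), ([0.432, 0.192, 0.001], 0.57)]
kick_pivot [([0.608, 0.011, 0.114], 0.49), ([0.56, -0.281, 0.015], 0.36)]
top_bar [([0.641, 0.132, 0.23], 0.83)]
```

View pics/s5.png

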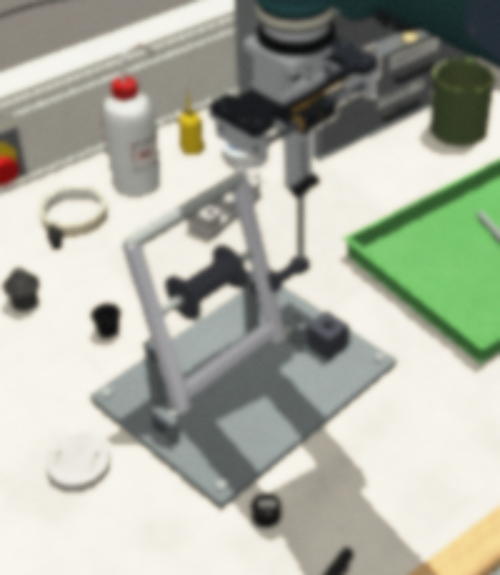

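The leg (300,215 in the crop) stands plumb in front of the fingers and the frame is unmoved. I keep pushing past dead centre.

Request:
{"name": "play_rows", "arguments": {"translation": [[-0.35,0,0],[-0.35,0,0],[-0.35,0,0.1],[-0.35,0,0.2],[-0.35,0,0.3],[0,0,0],[0,0,0],[0,0,0]], "twist": [[0,0,0],[0,0,0],[0,0,0],[0,0,0],[0,0,0],[0,0,0],[0,0,0],[0,0,0]], "gripper": [-1,-1,-1,-1,-1,-1,-1,-1]}}

```text
time: 13.3
tool_pos: [0.5562, -0.0082, 0.367]
ee_rot: [3.138, -0.001, 0.13]
wrist_force: [0.8, 0.0, 0.3]
width: 0.0003
finger_force: 0.0
```

```bash
python3 - <<'E'
from h import *
o=obs(); print(R.from_euler('z',-YAW).apply(np.array(o['tool_pos'])-O))
for c in ['scene','top']:
  im=robot.snapshot(c)
  if c=='scene': cv2.imwrite('pics/s6.png',cv2.resize(cv2.cvtColor(im,cv2.COLOR_RGB2BGR)[100:330,130:330],None,fx=2.5,fy=2.5))
  for n in ['kick_foot','kick_pivot','top_bar']:
    print(n,[(np.round(R.from_euler('z',-YAW).apply(np.array(x['centre'])-O),3).tolist(),round(x['score'],2)) for x in robot.spot_point(n,c)[:2]])
E
```

```text
t 13.3 pos [ 0.5562 -0.0082  0.367 ] rot [ 3.138e+00 -1.000e-03  1.300e-01] w 0.0003 F [0.8 0.  0.3] ff 0.0
[-0.04814842 -0.12295184  0.36702935]
kick_foot [([-0.1, -0.12, 0.125], 0.67), ([0.001, 0.0, 0.029], 0.19)]
kick_pivot [([0.006, -0.111, 0.113], 0.54)]
top_bar [([0.051, 0.006, 0.231], 0.93), ([-0.143, 0.091, 0.0], 0.23)]
kick_foot [([-0.091, -0.116, 0.076], 0.64)]
kick_pivot []
top_bar [([0.052, 0.003, 0.228], 0.91), ([-0.078, -0.398, 0.01], 0.5)]
```

View pics/s6.png

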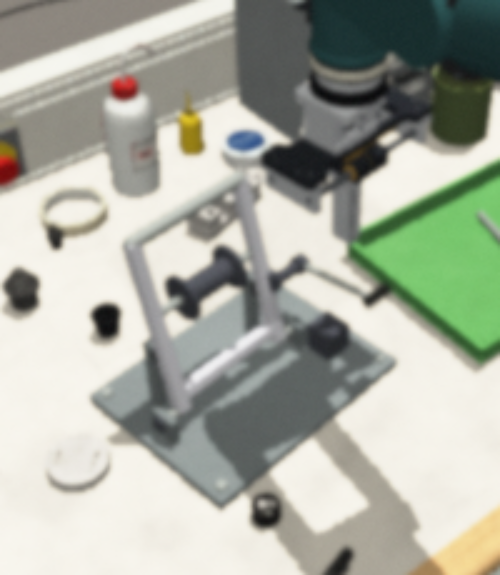

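The leg is over centre and sinking by itself on the −x side, with the foot at (378,293) in the crop. The frame still rests on its posts. I move over to the bar while it settles.

```bash
cat >> h.py <<'E'
def fr(lean,along=0): # tool pose gripping bar at given frame lean, offset back along tool
    d=down(YAW+np.pi/2,lean,'x'); b=S([.2*np.sin(lean),.003,.035+.2*np.cos(lean)])
    return b-d.apply([0,0,.18+along]),d
E
python3 - <<'E'
from h import *
o=obs(); p=np.array(o['tool_pos']); d=down(YAW)
s=plan(p+[0,0,.09],d,3); s=plan(*fr(.25,.08),17,s); print(s[0]); s=plan(*fr(.25),3,s)
E
```

```text
t 13.7 pos [ 0.5555 -0.008   0.3665] rot [3.138e+00 1.000e-03 1.300e-01] w 0.0007 F [ 0.3 -0.1 -0.3] ff 0.0
T [[-0.0, 0.0, -0.75], [-0.0, 0.0, -0.75], [-0.0, 0.0, -0.75]] W [0.01, 0.0, 0.0]
T [[0.24, -0.18, -0.04], [0.25, -0.16, -0.04], [0.27, -0.14, -0.04], [0.28, -0.11, -0.04], [0.29, -0.09, -0.04], [0.29, -0.06, -0.04], [0.3, -0.04, -0.05], [0.3, -0.01, -0.05], [0.3, 0.02, -0.05], [0.3, 0.05, -0.06], [0.29, 0.07, -0.06], [0.28, 0.1, -0.07], [0.27, 0.12, -0.07], [0.26, 0.14, -0.07], [0.24, 0.17, -0.08], [0.22, 0.19, -0.08], [0.21, 0.21, -0.09]] W [0.12, -0.12, -0.92]
[0.70045661 0.13772781 0.48069971]
T [[0.0, 0.0, 0.67], [-0.0, -0.0, 0.67], [0.0, 0.0, 0.67]] W [0.0, 0.0, 0.0]
```

Request:
{"name": "play_rows", "arguments": {"translation": [[0,0,-0.75],[0,0,-0.75],[0,0,-0.75],[0.24,-0.18,-0.04],[0.25,-0.16,-0.04],[0.27,-0.14,-0.04],[0.28,-0.11,-0.04],[0.29,-0.09,-0.04]], "twist": [[0,0,0],[0,0,0],[0,0,0],[0.12,-0.12,-0.92],[0.12,-0.12,-0.92],[0.12,-0.12,-0.92],[0.12,-0.12,-0.92],[0.12,-0.12,-0.92]], "gripper": [-1,-1,-1,-1,-1,-1,-1,-1]}}

```text
time: 14.5
tool_pos: [0.5985, 0.0352, 0.4638]
ee_rot: [-3.072, 0.047, 0.596]
wrist_force: [1.1, -0.5, -0.0]
width: 0.0009
finger_force: 0.0
```

Request:
{"name": "play_rows", "arguments": {"translation": [[0.29,-0.06,-0.04],[0.3,-0.04,-0.05],[0.3,-0.01,-0.05],[0.3,0.02,-0.05],[0.3,0.05,-0.06],[0.29,0.07,-0.06],[0.28,0.1,-0.07],[0.27,0.12,-0.07]], "twist": [[0.12,-0.12,-0.92],[0.12,-0.12,-0.92],[0.12,-0.12,-0.92],[0.12,-0.12,-0.92],[0.12,-0.12,-0.92],[0.12,-0.12,-0.92],[0.12,-0.12,-0.92],[0.12,-0.12,-0.92]], "gripper": [-1,-1,-1,1,1,1,1,1]}}

```text
time: 15.3
tool_pos: [0.6669, 0.104, 0.4744]
ee_rot: [-2.937, 0.041, 1.338]
wrist_force: [0.3, -0.6, -0.1]
width: 0.0367
finger_force: 0.0
```

Request:
{"name": "play_rows", "arguments": {"translation": [[0.26,0.14,-0.07],[0.24,0.17,-0.08],[0.22,0.19,-0.08],[0.21,0.21,-0.09],[0,0,0],[0,0,0],[0,0,0]], "twist": [[0.12,-0.12,-0.92],[0.12,-0.12,-0.92],[0.12,-0.12,-0.92],[0.12,-0.12,-0.92],[0,0,0],[0,0,0],[0,0,0]], "gripper": [1,1,1,1,1,1,1]}}

```text
time: 16.0
tool_pos: [0.7004, 0.1376, 0.4797]
ee_rot: [-2.881, 0.003, 1.702]
wrist_force: [0.5, 0.0, -0.5]
width: 0.0923
finger_force: 0.0
```

```bash
python3 - <<'E'
from h import *
o=obs(); s=plan(*fr(.25),4)
for c in ['scene','wrist']:
  im=robot.snapshot(c); cv2.imwrite(f'pics/{c}7.png',cv2.cvtColor(im,cv2.COLOR_RGB2BGR))
  for n in ['kick_foot','kick_pivot','top_bar']:
    print(c,n,[(np.round(R.from_euler('z',-YAW).apply(np.array(x['centre'])-O),3).tolist(),round(x['score'],2)) for x in robot.spot_point(n,c)[:2]])
a=cv2.resize(cv2.imread('pics/scene7.png')[130:330,140:320],(400,444));b=cv2.resize(cv2.imread('pics/wrist7.png'),(400,300))
cv2.imwrite('pics/c7.png',np.hstack([a,cv2.copyMakeBorder(b,0,144,0,0,0)]))
print(proj('wrist',[S([.0495,y,.229]) for y in (-.06,.003,.06)]))
E
```

```text
t 16.0 pos [0.7004 0.1376 0.4797] rot [-2.881  0.003  1.702] w 0.0923 F [ 0.5  0.  -0.5] ff 0.0
T [[0.0, 0.0, 0.49], [0.0, 0.0, 0.49], [0.0, 0.0, 0.49], [0.0, 0.0, 0.49]] W [-0.03, 0.01, 0.0]
scene kick_foot [([-0.079, -0.119, 0.05], 0.5), ([0.041, 0.179, -0.003], 0.46)]
scene kick_pivot [([0.006, -0.11, 0.11], 0.5)]
scene top_bar [([0.051, 0.005, 0.231], 0.89)]
wrist kick_foot [([-0.074, -0.115, 0.046], 0.94)]
wrist kick_pivot [([0.009, -0.113, 0.114], 0.77), ([-0.079, -0.397, 0.013], 0.27)]
wrist top_bar [([0.003, -0.114, 0.116], 0.64), ([0.051, 0.003, 0.228], 0.61)]
[[258.31083197 263.83028951]
 [258.59910514 201.21857315]
 [258.89449159 137.06188247]]
```

View pics/c7.png

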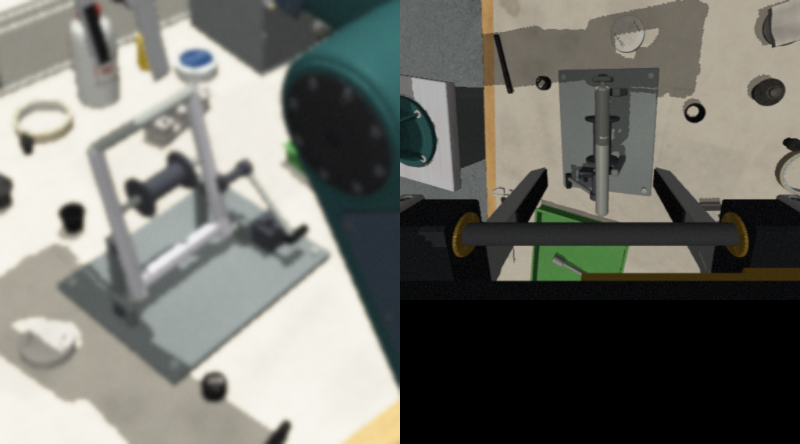

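The kickstand is fully down: the foot is found at (−0.074,−0.115,0.046), which is the stop position. The bar sits between the fingers at wrist column 259, where I predicted 258.5. I descend and grip.

Request:
{"name": "play_rows", "arguments": {"translation": [[0,0,0.49],[0,0,0.49],[0,0,0.49],[0,0,0.49],[0,0,0],[0,0,0],[0,0,0],[0,0,0]], "twist": [[0,0,0],[0,0,0],[0,0,0],[0,0,0],[0,0,0],[0,0,0],[0,0,0],[0,0,0]], "gripper": [1,1,1,1,1,-1,-1,-1]}}

```text
time: 17.2
tool_pos: [0.6809, 0.1351, 0.4055]
ee_rot: [-2.884, 0.003, 1.704]
wrist_force: [0.4, 0.0, 0.5]
width: 0.0733
finger_force: 0.0
```

Request:
{"name": "play_rows", "arguments": {"translation": [[0,0,0],[0,0,0],[0,0,0],[0,0,0],[0,0,0],[0,0,0],[0,0,0],[0,0,0]], "twist": [[0,0,0],[0,0,0],[0,0,0],[0,0,0],[0,0,0],[0,0,0],[0,0,0],[0,0,0]], "gripper": [-1,-1,-1,-1,-1,-1,-1,-1]}}

```text
time: 18.0
tool_pos: [0.6808, 0.1351, 0.4037]
ee_rot: [-2.882, 0.003, 1.704]
wrist_force: [0.1, 0.3, -0.2]
width: 0.0151
finger_force: 30.0
```

Request:
{"name": "play_rows", "arguments": {"translation": [[0,0,0],[0,0,0]], "twist": [[0,0,0],[0,0,0]], "gripper": [-1,-1]}}

```text
time: 18.2
tool_pos: [0.6808, 0.1351, 0.4037]
ee_rot: [-2.881, 0.003, 1.704]
wrist_force: [1.5, -0.0, 0.0]
width: 0.0154
finger_force: 30.0
```

```bash
python3 - <<'E'
from h import *
o=obs(); print(fr(.25)[0])
# rigid rotation of the tool about the tipping axis, 9 steps to upright, from the measured pose
p=np.array(o['tool_pos']); r=R.from_euler('xyz',o['ee_rot']); ax=S([0,1,0])-S([0,0,0]); A=S([0,0,.035])
n=10; q=R.from_rotvec(-.25/n*ax); pn=A+q.apply(p-A); 
print('row T',r.inv().apply(pn-p)/.04,'W',(r.inv().apply(-.25/n*ax))/.1)
E
```

```text
t 18.2 pos [0.6808 0.1351 0.4037] rot [-2.881  0.003  1.704] w 0.0154 F [ 1.5 -0.   0. ] ff 30.0
[0.68083131 0.13516205 0.40318672]
row T [ 0.00053449 -0.23771665  0.00549283] W [-0.24999767 -0.00054049  0.00093543]
```

Request:
{"name": "play_rows", "arguments": {"translation": [[0,-0.12,0.002],[0,-0.238,0.005],[0,-0.238,0.005],[0,-0.238,0.005],[0,-0.238,0.005],[0,0,0]], "twist": [[-0.125,0,0],[-0.25,0,0],[-0.25,0,0],[-0.25,0,0],[-0.25,0,0],[0,0,0]], "gripper": [-1,-1,-1,-1,-1,-1]}}

```text
time: 18.8
tool_pos: [0.6377, 0.1294, 0.4122]
ee_rot: [-2.992, 0.003, 1.704]
wrist_force: [-0.8, 0.7, -1.4]
width: 0.0152
finger_force: 30.0
```

```bash
python3 - <<'E'
from h import *
o=obs(); print(fr(.25-.1125))
E
```

```text
t 18.8 pos [0.6377 0.1294 0.4122] rot [-2.992  0.003  1.704] w 0.0152 F [-0.8  0.7 -1.4] ff 30.0
(array([0.63925711, 0.12972675, 0.41141347]), Rotation.from_matrix(array([[-0.12963414,  0.98220329, -0.13591055],
                            [ 0.99156189,  0.12841062, -0.01776858],
                            [ 0.        , -0.13706714, -0.99056176]])))
```

Request:
{"name": "play_rows", "arguments": {"translation": [[0,-0.238,0.005],[0,-0.238,0.005],[0,-0.238,0.005],[0,-0.238,0.005],[0,-0.238,0.005],[0,-0.1,0],[0,0,0],[0,0,0]], "twist": [[-0.25,0,0],[-0.25,0,0],[-0.25,0,0],[-0.25,0,0],[-0.25,0,0],[-0.12,0,0],[0,0,0],[0,0,0]], "gripper": [-1,-1,-1,-1,-1,-1,-1,-1]}}

```text
time: 19.6
tool_pos: [0.5881, 0.1228, 0.4157]
ee_rot: [-3.129, 0.003, 1.704]
wrist_force: [-0.9, -0.1, 0.2]
width: 0.0149
finger_force: 30.0
```

```bash
python3 - <<'E'
from h import *
o=obs(); print(fr(0)[0])
d=R.from_euler('xyz',o['ee_rot']); gp=np.array(o['tool_pos'])+d.apply([0,0,.18]); print('grasp stand',R.from_euler('z',-YAW).apply(gp-O))
for c in ['scene','top']:
  im=robot.snapshot(c); cv2.imwrite(f'pics/{c}8.png',cv2.cvtColor(im,cv2.COLOR_RGB2BGR))
  for n in ['kick_foot','kick_pivot','top_bar','pin_mid','specimen','loupe','ref_block']:
    x=robot.spot_point(n,c)[:1]; print(c,n,[(np.round(R.from_euler('z',-YAW).apply(np.array(x['centre'])-O),3).tolist(),np.round(x['centre'],3),round(x['score'],2)) for x in x])
cv2.imwrite('pics/s8.png',cv2.resize(cv2.imread('pics/scene8.png')[100:340,130:400],None,fx=2.2,fy=2.2))
E
```

```text
t 19.6 pos [0.5881 0.1228 0.4157] rot [-3.129e+00  3.000e-03  1.704e+00] w 0.0149 F [-0.9 -0.1  0.2] ff 30.0
[0.5876111  0.12297469 0.415     ]
grasp stand [-0.00175547  0.00228148  0.23574824]
scene kick_foot [([-0.077, -0.122, 0.028], array([ 0.527, -0.011,  0.028]), 0.77)]
scene kick_pivot [([-0.01, -0.111, 0.11], array([0.592, 0.009, 0.11 ]), 0.47)]
scene top_bar [([-0.001, 0.006, 0.236], array([0.586, 0.126, 0.236]), 0.91)]
scene pin_mid [([-0.081, -0.393, 0.014], array([ 0.559, -0.28 ,  0.014]), 0.62)]
scene specimen [([-0.145, 0.094, -0.001], array([ 0.432,  0.195, -0.001]), 0.71)]
scene loupe [([0.173, 0.038, -0.001], array([ 0.754,  0.18 , -0.001]), 0.5)]
scene ref_block [([0.038, 0.179, -0.004], array([ 0.603,  0.303, -0.004]), 0.74)]
top kick_foot [([-0.075, -0.12, 0.028], array([ 0.529, -0.008,  0.028]), 0.53)]
top kick_pivot [([-0.012, -0.115, 0.108], array([0.591, 0.005, 0.108]), 0.46)]
top top_bar []
top pin_mid [([-0.081, -0.396, 0.009], array([ 0.559, -0.283,  0.009]), 0.7)]
top specimen []
top loupe [([-0.003, 0.001, 0.001], array([0.585, 0.121, 0.001]), 0.26)]
top ref_block [([0.039, 0.182, -0.006], array([ 0.603,  0.305, -0.006]), 0.52)]
```

View pics/s8.png

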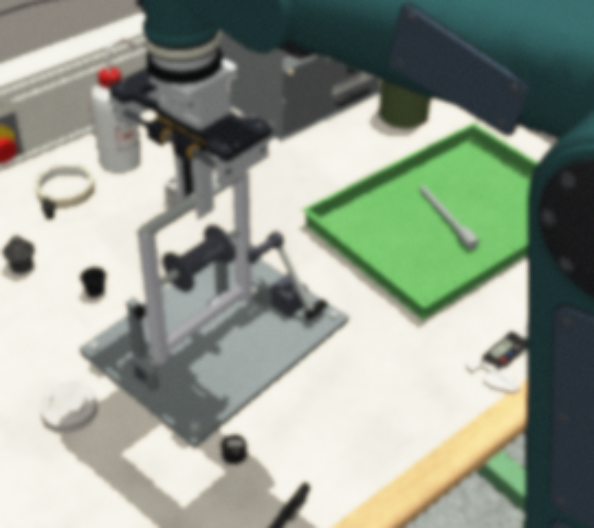

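The frame is upright in the gripper, with its posts vertical near (155,295) and (242,225). The kickstand foot is down at (315,308), the pin lies in the tray and the bystanders have not moved. I hand in the job.

```bash
python3 -c "
from h import *
obs(); print(robot.close_job())"
```

```text
t 20.4 pos [0.588  0.1228 0.4157] rot [-3.130e+00  3.000e-03  1.704e+00] w 0.015 F [-1.6  1.8 -1.9] ff 30.0
the job is handed in; nothing more can be done
None
```

I handed the job in at about 20 s: the pin lies in the green tray, the kickstand is fully down on its stop, and the gripper is holding the frame upright by its top bar; no verdict came back.

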